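# Release the pinned vial carrier and slide it out

### The arm

A 6-joint arm with a two-finger parallel gripper is mounted at the origin on the work surface. World frame = base frame: x ahead of the robot, y to its left, z up, the work surface at z = 0. Lengths are in m, angles in degrees, forces in N, time in s.
With the tool pointing down it reaches from about 0.3 to 0.75 m from the base axis. Payload 8.5 kg.
Tool frame: the origin (TCP) lies midway between the tips of the shut fingers; the grasp point (between the pads) lies 19 mm behind it; z points along the fingers, y is the direction in which the jaws open and shut (so a half turn about z gives the same grasp; the last joint's range is limited). The gripper opens to 85 mm and grips with 20 to 120 N. Pads are 22 mm wide; open, the fingers measure 114 mm over their backs; the gripper's body (76 mm by 85 mm) begins 54 mm behind the grasp point. The pads swing forward as they close: fully open they stand 13 mm farther back than shut.
Start: joints at [62.206, 21.807, 74.336, -0, 83.858, -12.336], TCP at [0.147, 0.53, 0.231] pointing down, gripper open.
Joint ranges: [-178.18, 178.18], [-50.72, 133.34], [12.68, 142.11], [-81.47, 261.47], [9.98, 163.14], [-165.26, 165.26]. Speed limits (degrees/s): [136.94, 136.94, 180, 180, 180, 180].

### API

Orientations are given as a 3x3 rotation matrix whose columns are the frame's x, y, z axes.
In Python, from rig import env gives the robot as it stands.
- The arm moves only by the shell command python3 -m inch 'ROWS' [FORCE]. ROWS is text: rows parted by semicolons, each of 5 numbers parted by spaces: the finger opening in mm, from 0 to 85.4, then the shift along the tool's x, y, z in mm, then the turn about the tool's z in degrees. In form: jaw dx dy dz turn; .... A call has 1 to 10 rows; each row is the pose to reach, as a shift and turn from the pose commanded when the call began, along the tool's axes at that moment; what a row does not reach only later rows make up. A row lasts 1/8 s, in which the tool goes at most 62.5 mm and 10.7 degrees, less where a joint would pass 70% of its speed; a pose out of reach is approached as far as the arm can. A call with a gripper value outside its range is refused whole. The fingers move at their own pace and stop on an object; FORCE is the grip in N (left out, the last holds). Time passes only in rows, so rows that repeat a pose let the fingers close. It gives the time, the measured TCP pose, the force and the opening at its end, in the units of the state.
- env.observe(): the state, without advancing time (a new reading comes with each control period).
- env.get_image(name): name is "scene" or "top"; returns a dict with "color" (400x640x3 uint8, blue, green, red), "range_z" (400x640 float32, m along the optical axis (not along the pixel's ray), 0 where there is no reading), "fov_y" (degrees; the focal length in pixels is half the picture's height over the tangent of half this angle, whatever the lens; pixels are square), "cx", "cy" (the principal point, pixels), "R" (3x3) and "t" (3): a world point X has camera coordinates R X + t. Camera axes: x right, y down, z forward; pixel columns grow to the right and rows downward; lengths in m; the calibration is good to about 2 mm. A picture is of the moment at which its call begins.
- env.close_job(): hands the job in, once; it reports no verdict.
The state is a dict: "time_s": time; "q": joint angles; "qvel": joint speeds; "joint_efforts": joint torques, N m; "position": TCP position; "tool_rot": TCP orientation; "ft_force": force on the tool from outside, world axes, zero at the start; "wrist_torque": the same for the moment, N m; "grip_width": finger opening in m.
Only numpy, scipy, OpenCV 4.12 (cv2) and the standard library are available. Lean on these libraries where they do the work, as an engineer would, in place of code of your own. Each camera call takes 0.05 s, during which the arm holds its last target.

### The job

Stand the white jar that blocks the dock's front tray upright on the bench, clear of the dock, and free the orange vial carrier by pulling up the sprung index plunger that pins it and twisting it a quarter turn so that it stays up by itself. Then slide the orange carrier out of its rails until it lies flat on the tray, wholly clear of the rails, both vials still standing in it. Leave the plunger latched up, the grey carrier pinned in place, and the other bottles and the mortar where they stand.

Things in the scene. Friction and masses are not known exactly. Their poses are not given: they have to be found in the camera images.
- dock: two-lane vial dock, fixed. Origin on the bench, on its middle line; x points to its back. Aluminium plate 8 mm thick, x -120 to +100, y -120 to +120 mm. Its front (x -115 to +8) is the flat open tray, ended by a blue lip 18 mm above the bench at x -120 to -115. Lanes run along x. Each lane has a plunger on a tower on its outer side
- lane_left (a point): middle of the left lane on the plate's top (dock x +50, y +52.5 mm): origin of the carrier docked there. Steel rails x +8 to +95, tops 21 mm above the bench, overhang the flanges: the carrier only slides forwards (dock -x), clear after 85 mm; 125 mm brings it to the lip. Its pin is on the outer side. Which carrier is in which lane varies
- lane_right (a point): middle of the right lane on the plate's top (dock x +50, y -52.5 mm): origin of the carrier docked there. Steel rails x +8 to +95, tops 21 mm above the bench, overhang the flanges: the carrier only slides forwards (dock -x), clear after 85 mm; 125 mm brings it to the lip. Its pin is on the outer side. Which carrier is in which lane varies
- carrier_orange_tab (a point): centre of the top edge of the orange carrier's solid upright pull tab: 30 mm wide (y), 8 mm thick (x), its top 60 mm above the carrier's underside (68 above the bench). The 42 mm behind it is open above the rails: a closed gripper can be hooked in there to drag the carrier by the tab
- plunger_left (a joint): height of the left plunger above its resting place, m: 0 = pin down in the carrier in the left (dock +y) lane. Travel 15 mm. Spring: 6 N at the bottom, 15 N at the top. It must be raised over 9.5 mm to twist; twisted, it rests on the collar at about 9 mm
- knob_left (a joint): twist of the left knob, rad: 0 = cross pin in line with the collar's slot (drops in), turns either way to a stop at 1.57 once raised; light friction holds it; a quarter turn is proper
- plunger_right (a joint): as plunger_left, for the right (dock -y) lane
- knob_right (a joint): as knob_left, for the right knob
- bar_left: black T-bar knob of the left plunger, yellow line on top; 32 mm long (its x; dock's x when untwisted), 11 wide, 24 tall. Origin on the plunger axis, 10 mm below the bar's top, 14 above its underside; at rest 74 mm above the bench, at dock x +78, y +94.5 mm. 6 mm under the bar is a steel collar 24 by 23 mm on a blue tower 26 by 24 mm
- bar_right: black T-bar knob of the right plunger, yellow line on top; 32 mm long (its x; dock's x when untwisted), 11 wide, 24 tall. Origin on the plunger axis, 10 mm below the bar's top, 14 above its underside; at rest 74 mm above the bench, at dock x +78, y -94.5 mm. 6 mm under the bar is a steel collar 24 by 23 mm on a blue tower 26 by 24 mm
- carrier_orange: orange plastic vial carrier, the one to take out. Loose, about 0.2 kg. Origin: centre of its underside; -x is its front. Base 80 long (x), 90 wide (y), 6 mm thick; its flanges lie under the rails. Pull tab in front; behind the tab the base is bare from x -32 to +10 mm, then a block 30 long, 56 wide, top at 24 mm, holds two loose vials, their tops 44 mm above the underside. Flange notches 11 mm wide for the pin at x +28
- carrier_grey: grey plastic vial carrier, stays pinned in the other lane. Loose, about 0.2 kg. Origin: centre of its underside; -x is its front. Base 80 long (x), 90 wide (y), 6 mm thick; its flanges lie under the rails. Pull tab in front; behind the tab the base is bare from x -32 to +10 mm, then a block 30 long, 56 wide, top at 24 mm, holds two loose vials, their tops 44 mm above the underside. Flange notches 11 mm wide for the pin at x +28
- vial_orange_a: small amber glass vial, 18 mm diameter, 38 mm tall, blue cap; loose, stands 18 mm deep in a hole of the orange carrier, 25 mm behind the carrier's middle and 12.5 mm to one side; origin: centre of its foot
- vial_orange_b: small amber glass vial, 18 mm diameter, 38 mm tall, blue cap; loose, stands 18 mm deep in a hole of the orange carrier, 25 mm behind the carrier's middle and 12.5 mm to one side; origin: centre of its foot
- vial_grey_a: small amber glass vial, 18 mm diameter, 38 mm tall, white cap; loose, stands 18 mm deep in a hole of the grey carrier, 25 mm behind the carrier's middle and 12.5 mm to one side; origin: centre of its foot
- vial_grey_b: small amber glass vial, 18 mm diameter, 38 mm tall, white cap; loose, stands 18 mm deep in a hole of the grey carrier, 25 mm behind the carrier's middle and 12.5 mm to one side; origin: centre of its foot
- jar: white jar with red lid, 40 mm diameter, 50 mm tall, 0.07 to 0.14 kg, loose, upright on the tray in front of the orange carrier; origin: centre of its foot
- amber_bottle: bystander: slim amber bottle with blue cap, 34 mm diameter, 78 mm tall, on the tray in front of the grey carrier; origin: centre of its foot
- mortar: bystander: white mortar bowl, 80 mm diameter at the rim, 50 mm tall, beside the dock; origin: centre of its foot
- reagent_bottle: bystander: amber bottle with black cap, 60 mm diameter, 105 mm tall, beside the dock; origin: centre of its foot

How it is judged (in metres and radians):
On the way, in this order (a step that is already met when the one before it is completed fails the run):
1. the orange carrier's plunger stands latched up, let go, with the carrier still docked (((y of carrier_orange in the frame of dock above 0 m and value of joint plunger_left above 0.007 m and (value of joint knob_left above 0.9 rad or value of joint knob_left below -0.9 rad) and contact force between bar_left and the fingers below 0.2 N and value of joint plunger_right below 0.003 m) or (y of carrier_orange in the frame of dock below 0 m and value of joint plunger_right above 0.007 m and (value of joint knob_right above 0.9 rad or value of joint knob_right below -0.9 rad) and contact force between bar_right and the fingers below 0.2 N and value of joint plunger_left below 0.003 m)) and x of carrier_orange in the frame of dock above 0.044 m), for 0.2 s.
2. the orange carrier is slid out, clear of the rails (x of carrier_orange in the frame of dock below -0.033 m), for 0.1 s.
At the end, for the whole second after the job is handed in: orange carrier at rest flat on the tray, clear of the rails, its vials standing in it; its plunger latched up by itself (over 7 mm, over 0.9 rad); jar upright on the bench, off the dock; grey carrier docked, its plunger down; amber bottle, mortar, reagent bottle within 20 mm of their starts (((y of carrier_orange in the frame of dock above 0 m and value of joint plunger_left above 0.007 m and (value of joint knob_left above 0.9 rad or value of joint knob_left below -0.9 rad) and contact force between bar_left and the fingers below 0.2 N and value of joint plunger_right below 0.003 m) or (y of carrier_orange in the frame of dock below 0 m and value of joint plunger_right above 0.007 m and (value of joint knob_right above 0.9 rad or value of joint knob_right below -0.9 rad) and contact force between bar_right and the fingers below 0.2 N and value of joint plunger_left below 0.003 m)) and x of carrier_orange in the frame of dock between -0.082 and -0.033 m and y of carrier_orange in the frame of dock between -0.076 and 0.076 m and z of carrier_orange in the frame of dock below 0.0105 m and angle between carrier_orange's own z axis and vertical below 0.06 rad and distance between each of vial_orange_a, vial_orange_b and carrier_orange below 0.034 m and angle between each of vial_orange_a, vial_orange_b's own z axis and vertical below 0.25 rad and (y of jar in the frame of dock above 0.138 m or y of jar in the frame of dock below -0.138 m or x of jar in the frame of dock above 0.118 m or x of jar in the frame of dock below -0.138 m) and height (world z) of jar between -0.004 and 0.004 m and angle between jar's own z axis and vertical below 0.08 rad and linear speed of each of jar, carrier_orange below 0.02 m/s and x of carrier_grey in the frame of dock above 0.044 m and distance of each of amber_bottle, mortar, reagent_bottle from where it was at the start of the episode below 0.02 m); the robot touches nothing.
It fails at once if a vial of the orange carrier tips over (angle between any of vial_orange_a, vial_orange_b's own z axis and vertical above 0.6 rad).
It fails at once if the grey carrier's plunger is pulled up ((y of carrier_orange in the frame of dock above 0 m and value of joint plunger_right above 0.005 m) or (y of carrier_orange in the frame of dock below 0 m and value of joint plunger_left above 0.005 m)).
It fails at once if the grey carrier is disturbed (distance of carrier_grey from where it was at the start of the episode above 0.008 m or angle between any of vial_grey_a, vial_grey_b's own z axis and vertical above 0.6 rad).
It fails at once if a bystander is knocked over or shoved away (distance of any of amber_bottle, mortar, reagent_bottle from where it was at the start of the episode above 0.03 m or angle between any of amber_bottle, mortar, reagent_bottle's own z axis and vertical above 0.5 rad).
It fails at once if the jar is tipped over (angle between jar's own z axis and vertical above 0.8 rad).
It also fails if it takes over 58 s, if anything falls off the work surface, if the arm or the gripper's body presses on something with over 40 N, if the wrist force passes 120 N, or if a joint passes its speed limit or range.

## Working session

There is one attempt and no reset: what is moved stays moved. The work goes in short steps, Python scripts to look and compute and a shell command to move; the robot and the scene stay as the last step left them, time stands still between calls to the robot, and variables do not carry over. Pictures are saved under pics/ and viewed, and the job is handed in when it is done.

```bash
ls; mkdir -p pics
python3 - <<'E'
from rig import env
import cv2,numpy as np
s=env.observe(); print(s['time_s'],s['position'],s['tool_rot'],s['grip_width'])
for n in ['scene','top']:
    d=env.get_image(n); cv2.imwrite(f'pics/{n}0.png',d['color']); np.savez(f'pics/{n}0.npz',**d)
    print(n,d['fov_y'],d['cx'],d['cy'],d['R'],d['t'])
E
```

```text
pics
0.0 [0.14646632 0.52983941 0.23070189] [[-9.63827157e-01  2.66527195e-01 -6.81672272e-04]
 [ 2.66527891e-01  9.63826307e-01 -1.31653650e-03]
 [ 3.06120887e-04 -1.45059831e-03 -9.99998901e-01]] 0.08511596867470252
scene 50.69979286044989 323.526829109524 197.9252033365545 [[-0.32808569  0.94444836  0.01941838]
 [ 0.5958964   0.22286732 -0.77151646]
 [-0.73298517 -0.24155216 -0.63591295]] [ 0.15783095 -0.29209377  1.32363289]
top 46.04137674074971 324.8779227327793 201.9859993517284 [[ 0.01236849 -0.99991967  0.00276863]
 [-0.99628344 -0.01255946 -0.08521487]
 [ 0.0852428  -0.00170436 -0.99635875]] [0.01232381 0.55814661 1.0274333 ]
```

View pics/scene0.png

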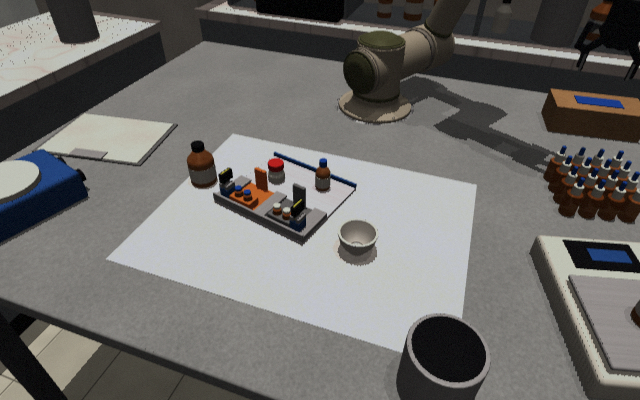

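View pics/top0.png

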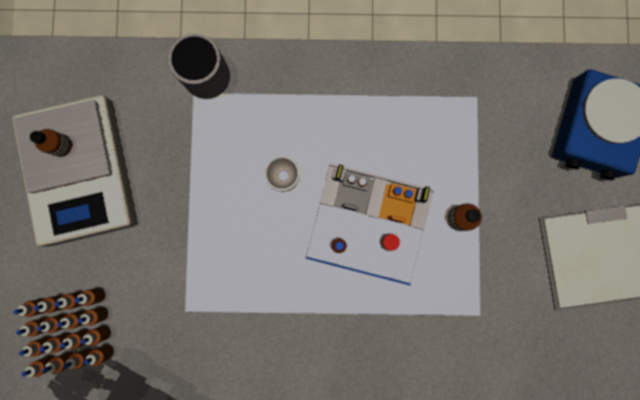

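The orange carrier is in the right (dock -y) lane, near (400,200) in the top view. The jar's lid is at (391,242), and the reagent bottle at (466,217) is close to the right tower. I'll enlarge this area.

```bash
cat > h.py <<'E'
import cv2,numpy as np
from rig import env
def cam(d):
    f=d['color'].shape[0]/2/np.tan(np.radians(d['fov_y'])/2)
    return f,float(d['cx']),float(d['cy']),np.array(d['R']),np.array(d['t'])
def atz(d,u,v,z):
    f,cx,cy,R,t=cam(d)
    r=R.T@np.array([(u-cx)/f,(v-cy)/f,1.]); o=-R.T@t
    return o+r*(z-o[2])/r[2]
def proj(d,X):
    f,cx,cy,R,t=cam(d); c=R@np.asarray(X)+t
    return f*c[0]/c[2]+cx,f*c[1]/c[2]+cy
def crop(d,u0,v0,u1,v1,k,name):
    c=cv2.resize(d['color'][v0:v1,u0:u1],None,fx=k,fy=k,interpolation=cv2.INTER_CUBIC)
    cv2.imwrite('pics/'+name,c)
def load(n): return dict(np.load(n))
E
python3 - <<'E'
from h import *
crop(load('pics/top0.npz'),295,155,495,295,4,'topc0.png')
crop(load('pics/scene0.npz'),180,130,390,270,3.8,'scenec0.png')
E
```

```text
(no output)
```

View pics/topc0.png

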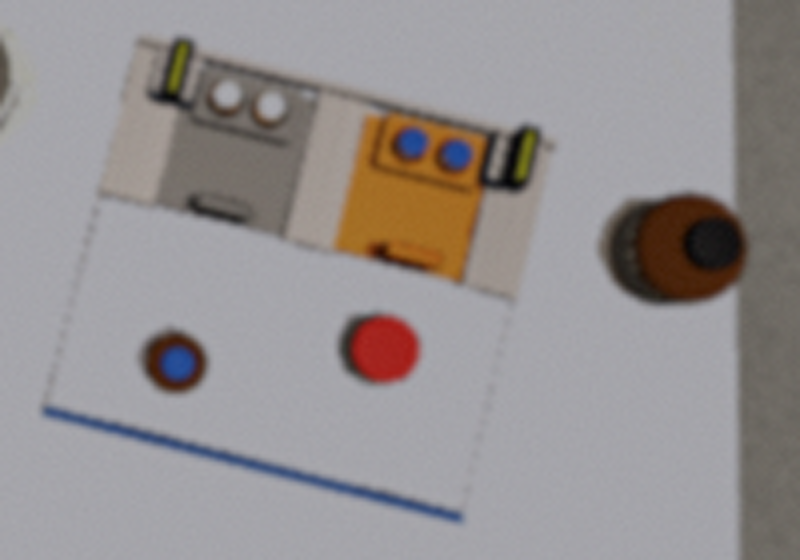

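View pics/scenec0.png

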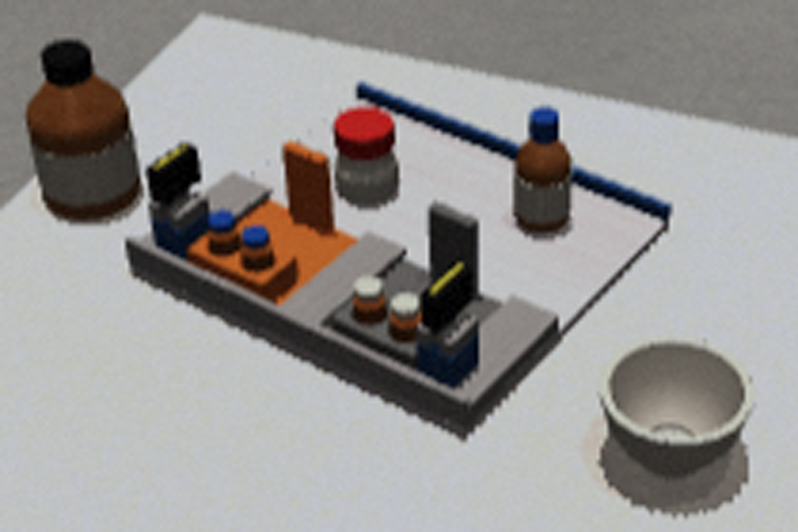

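Run:
```python
from h import *
d=load('pics/top0.npz')
P=lambda U,V:(295+(U+.5)/4-.5,155+(V+.5)/4-.5)
pts=[(44,411,.018,-117.5,120),(462,518,.018,-117.5,-120)]
hsv=cv2.cvtColor(d['color'],cv2.COLOR_BGR2HSV)
m=(cv2.inRange(hsv,(25,120,60),(35,255,255)))
n,l,st,ce=cv2.connectedComponentsWithStats(m)
W=[];D=[]
for i in range(1,n):
    if st[i,4]>5: print('yellow',ce[i],st[i,4])
ys=[ce[i] for i in range(1,n) if st[i,4]>8 and 300<ce[i][0]<450]; ys.sort(key=lambda c:c[0])
for c,y in zip(ys,(94.5,-94.5)): W.append(atz(d,*c,.084)[:2]);D.append((78,y))
for U,V,z,x,y in pts: W.append(atz(d,*P(U,V),z)[:2]);D.append((x,y))
W=np.array(W);D=np.array(D)/1000
# rigid fit
wm,dm=W.mean(0),D.mean(0); H=(D-dm).T@(W-wm); th=np.arctan2(H[0,1]-H[1,0],H[0,0]+H[1,1])
R=np.array([[np.cos(th),-np.sin(th)],[np.sin(th),np.cos(th)]]); o=wm-R@dm
print('th',np.degrees(th),'o',o,'res mm',1000*(W-(D@R.T+o)))
red=cv2.inRange(hsv,(0,150,100),(4,255,255))|cv2.inRange(hsv,(174,150,100),(180,255,255))
n,l,st,ce=cv2.connectedComponentsWithStats(red)
for i in range(1,n):
    if st[i,4]>30: 
        w=atz(d,*ce[i],.05)[:2]; print('red',ce[i],st[i,4],w,R.T@(w-o))
for nm,c,z in [('amber',P(178,363),.078),('reag',P(713,243),.105),('tabtop',P(407,250),.068)]:
    w=atz(d,*c,z)[:2]; print(nm,w,1000*R.T@(w-o))
for nm,x,y,z in [('barR',78,-94.5,84),('barL',78,94.5,84),('tab',14,-52.5,68)]:
    print(nm,o+R@[x/1000,y/1000])
np.savez('dock.npz',o=o,R=R,th=th)
s=load('pics/scene0.npz')
hs=cv2.cvtColor(s['color'],cv2.COLOR_BGR2HSV)
n,l,st,ce=cv2.connectedComponentsWithStats(cv2.inRange(hs,(25,120,60),(35,255,255)))
for i in range(1,n):
    if st[i,4]>5: w=atz(s,*ce[i],.084)[:2]; print('sc yellow',ce[i],w,1000*R.T@(w-o))
```

```text
yellow [338.91891892 171.32432432] 37
yellow [425.88235294 193.29411765] 34
th -13.581861017641954 o [ 0.52041466 -0.0831612 ] res mm [[-0.10866539  0.09954308]
 [-0.15412845 -0.10531776]
 [-0.05072033 -0.52396811]
 [ 0.31351417  0.52974279]]
red [390.4   241.845] 200 [ 0.4709838  -0.12342628] [-0.03859292 -0.05074715]
amber [ 0.4621857  -0.01168377] [-73.38596762  55.80442393]
reag [ 0.52720028 -0.2853229 ] [  54.07038663 -194.91483085]
tabtop [ 0.52366715 -0.13360834] [ 15.00825688 -48.27260749]
barR [ 0.57404157 -0.19333563]
barL [ 0.61842527 -0.00962094]
tab [ 0.52169435 -0.13748074]
sc yellow [224.5   170.875] [ 0.57434923 -0.19175237] [ 77.92725348 -92.88877254]
sc yellow [296.67857143 203.10714286] [ 0.6191187  -0.00889129] [78.50269665 95.37208354]
```

```bash
cat >> h.py <<'E'
def go(dx,dy,z,yaw=0.):
    """print tool shift mm + turn deg to bring TCP to dock point (mm), tool y along dock y turned by yaw (world ccw deg)"""
    k=np.load('dock.npz'); s=env.observe(); T=np.array(s['tool_rot']); p=np.array(s['position'])
    w=k['o']+k['R']@(np.array([dx,dy])/1000)
    sh=T.T@(np.r_[w,z/1000]-p)*1000
    y=T[:,1]; cur=np.degrees(np.arctan2(-y[0],y[1])); turn=-(np.degrees(float(k['th']))+yaw-cur)
    print('shift',sh.round(1),'turn',round((turn+180)%360-180,2))
def st():
    k=np.load('dock.npz'); s=env.observe(); p=np.array(s['position'])
    print('t',round(s['time_s'],2),'dock mm',(1000*k['R'].T@(p[:2]-k['o'])).round(1),'z',round(p[2]*1000,1),'F',(k['R'].T@np.array(s['ft_force'])[:2]).round(2),np.array(s['ft_force'])[2].round(2),'w',round(s['grip_width']*1000,1),'q',np.array(s['q']).round(0))
E
python3 -c "
from h import *
go(-38.6,-50.7,130);st()"
```

```text
shift [-486.9 -543.   101.3] turn -1.87
t 0.1 dock mm [-507.5  508.1] z 230.8 F [-0.28 -0.07] -0.37 w 85.7 q [ 62.  22.  74.   0.  84. -12.]
```

```bash
python3 -m inch '70 -40 -45 0 0; 70 -80 -90 0 0; 70 -120 -135 0 0; 70 -160 -180 0 0; 70 -200 -225 0 0; 70 -240 -270 0 0; 70 -280 -315 0 0; 70 -320 -360 0 -1; 70 -360 -405 0 -1.9; 70 -400 -447 0 -1.9'; python3 -c "
from h import *
go(-38.6,-50.7,130);st()"
```

```text
time_s: 1.35
position: [0.4134, -0.0094, 0.2313]
tool_rot: [[-0.972, 0.235, -0.0], [0.235, 0.972, 0.0], [0.0, 0.0, -1.0]]
ft_force: [0.7, 0.7, -0.7]
grip_width: 0.0699
shift [-82.8 -97.2 101.3] turn -0.01
t 1.35 dock mm [-121.4   46.5] z 231.3 F [0.53 0.9 ] -0.74 w 69.9 q [-18.   8.  94.   0.  78. -94.]
```

```bash
python3 -m inch '66 -40 -48 20 0; 66 -83 -97 50 0; 66 -83 -97 80 0; 66 -83 -97 100 0; 66 -83 -97 100 0; 66 -83 -97 100 0'
python3 - <<'E'
from h import *
go(-38.6,-50.7,24);st()
d=env.get_image('top'); crop(d,295,155,495,295,4,'t1.png')
d=env.get_image('scene'); crop(d,180,100,390,250,3.8,'s1.png')
E
```

```text
time_s: 2.1
position: [0.4712, -0.1211, 0.1321]
tool_rot: [[-0.972, 0.234, 0.001], [0.234, 0.972, -0.001], [-0.001, -0.0, -1.0]]
ft_force: [-0.7, 0.0, 0.0]
grip_width: 0.066
shift [ -0.2  -2.2 108.1] turn 0.04
t 2.1 dock mm [-38.9 -48.4] z 132.1 F [-0.66 -0.13] 0.02 w 66.0 q [ -28.   21.   93.   -0.   65. -105.]
```

View pics/s1.png

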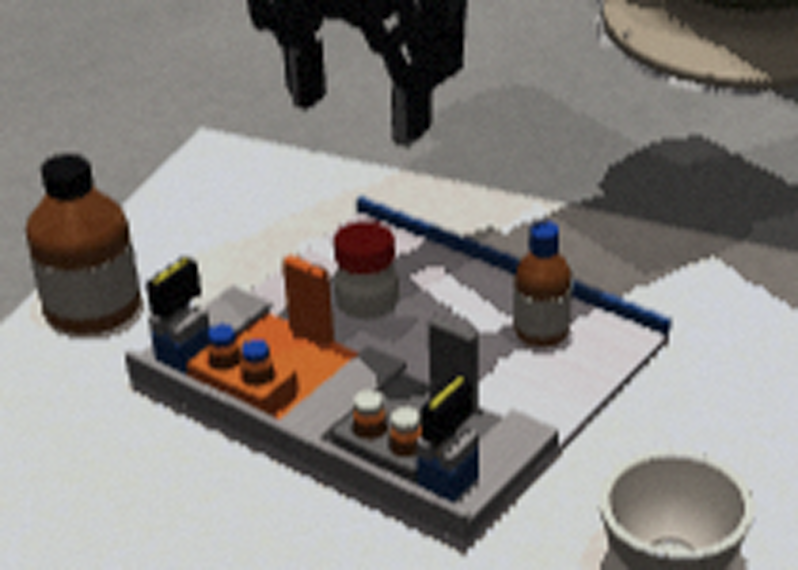

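The open fingers straddle the jar (lid at about (364,245) in the crop), with clearance to the tab and the amber bottle, so I'll descend and grip.

```bash
python3 -m inch '66 0 -2 40 0; 66 0 -2 80 0; 66 0 -2 100 0; 66 0 -2 107 0; 66 0 -2 108 0; 66 0 -2 108 0; 36 0 -2 108 0; 30 0 -2 108 0; 30 0 -2 108 0; 30 0 -2 108 0' 30
python3 - <<'E'
from h import *
go(-38.6,-50.7,24);st()
E
```

```text
time_s: 3.45
position: [0.4707, -0.1233, 0.0241]
tool_rot: [[-0.972, 0.234, 0.001], [0.234, 0.972, -0.001], [-0.001, -0.001, -1.0]]
ft_force: [-1.4, 0.0, 7.6]
grip_width: 0.0369
shift [-0.3 -0.   0.1] turn 0.03
t 3.45 dock mm [-38.9 -50.7] z 24.1 F [-1.34 -0.31] 7.6 w 36.9 q [ -29.   31.  100.   -0.   49. -105.]
```

```bash
python3 -m inch '30 0 0 -10 0; 30 0 0 -30 0; 30 0 0 -45 0; 30 0 0 -45 0; 30 0 0 -45 0' 30
python3 - <<'E'
from h import *
go(-70,-190,69);st()
d=env.get_image('scene'); crop(d,180,100,390,250,3.8,'s2.png')
E
```

```text
time_s: 4.08
position: [0.4702, -0.1229, 0.068]
tool_rot: [[-0.972, 0.234, -0.001], [0.234, 0.972, 0.0], [0.001, 0.0, -1.0]]
ft_force: [-0.3, 0.0, -1.1]
grip_width: 0.037
shift [  30.6 -139.6   -1. ] turn 0.03
t 4.08 dock mm [-39.5 -50.4] z 68.0 F [-0.33 -0.06] -1.09 w 37.0 q [ -29.   27.   98.    0.   55. -105.]
```

View pics/s2.png

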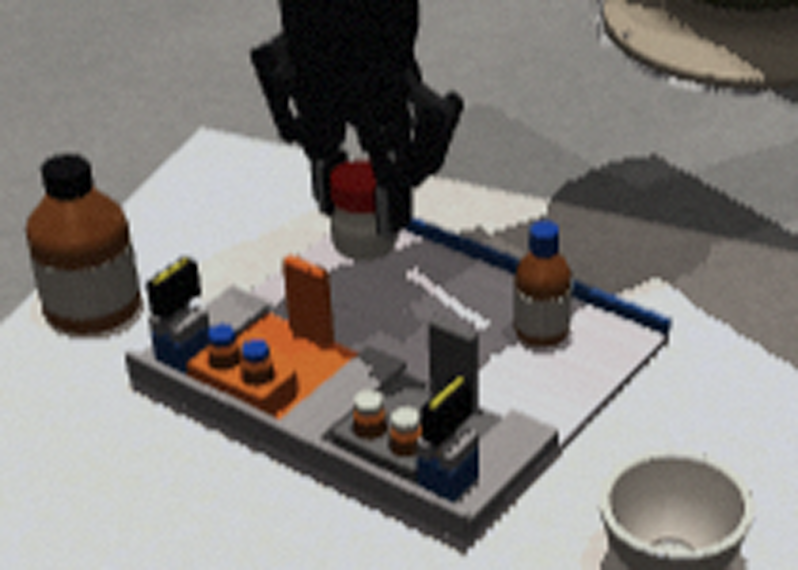

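The jar (crop (360,205)) is upright in the fingers and lifted clear of the tray. I'll carry it to the right of the dock.

```bash
python3 -m inch '30 8 -35 0 0; 30 16 -70 0 0; 30 23 -105 0 0; 30 30 -139 0 0; 30 30 -140 0 0; 30 30 -140 20 0; 30 30 -140 40 0; 30 30 -140 46 0; 30 30 -140 46 0; 30 30 -140 46 0' 30
python3 - <<'E'
from h import *
go(-70,-190,16);st()
E
```

```text
time_s: 5.38
position: [0.4088, -0.2522, 0.0229]
tool_rot: [[-0.972, 0.234, 0.001], [0.234, 0.972, -0.001], [-0.001, -0.001, -1.0]]
ft_force: [0.3, -0.4, -0.1]
grip_width: 0.037
shift [1.2 0.5 6.9] turn 0.04
t 5.38 dock mm [ -68.8 -190.5] z 22.9 F [ 0.35 -0.31] -0.08 w 37.0 q [ -46.   31.  101.    0.   48. -122.]
```

```bash
python3 -m inch '30 0 0 4 0; 30 0 0 6 0; 30 0 0 6.5 0; 30 0 0 6.5 0; 30 0 0 6.5 0'
python3 - <<'E'
from h import *
st()
d=env.get_image('scene'); crop(d,180,100,390,250,3.8,'s3.png')
E
```

```text
time_s: 6.0
position: [0.4085, -0.2521, 0.0162]
tool_rot: [[-0.972, 0.234, 0.0], [0.234, 0.972, -0.0], [-0.0, -0.0, -1.0]]
ft_force: [-0.6, 1.2, 5.1]
grip_width: 0.0368
t 6.0 dock mm [ -69.1 -190.5] z 16.2 F [-0.82  1.03] 5.09 w 36.8 q [ -46.   31.  102.    0.   47. -122.]
```

View pics/s3.png

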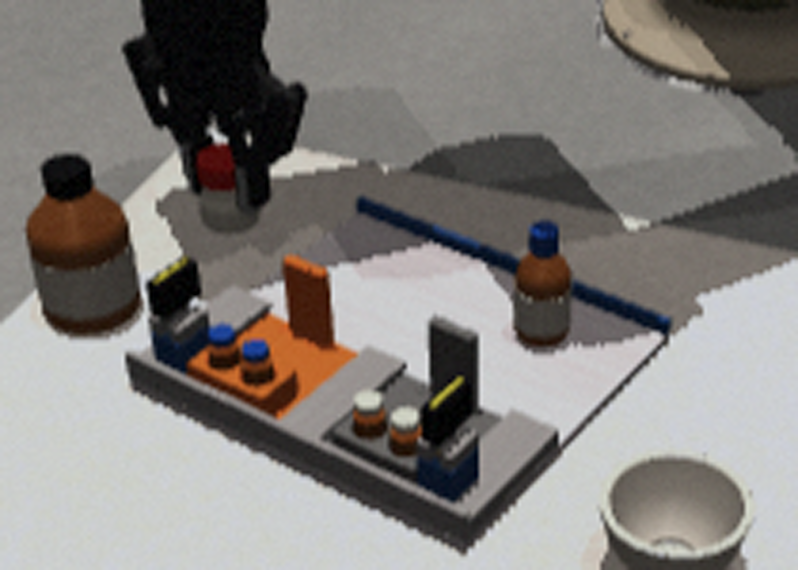

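The jar at crop (230,190) stands on the bench, and the wrist reads 5 N of upward contact. I'll release it and retreat upwards.

```bash
python3 -m inch '45 0 0 0 0; 64 0 0 0 0; 64 0 0 0 0; 64 0 0 -20 0; 64 0 0 -60 0; 64 0 0 -110 0; 64 0 0 -150 0; 64 0 0 -150 0; 64 0 0 -150 0'
python3 - <<'E'
from h import *
st();go(78,-94.5,130)
d=env.get_image('scene'); crop(d,180,100,390,250,3.8,'s4.png')
E
```

```text
time_s: 7.18
position: [0.4081, -0.2518, 0.165]
tool_rot: [[-0.972, 0.234, -0.001], [0.234, 0.972, 0.001], [0.001, 0.001, -1.0]]
ft_force: [0.0, 0.3, -0.8]
grip_width: 0.064
t 7.17 dock mm [ -69.6 -190.3] z 165.0 F [-0.03  0.26] -0.8 w 64.0 q [ -46.   19.   91.   -0.   70. -122.]
shift [-147.7   95.7   34.9] turn 0.02
```

View pics/s4.png

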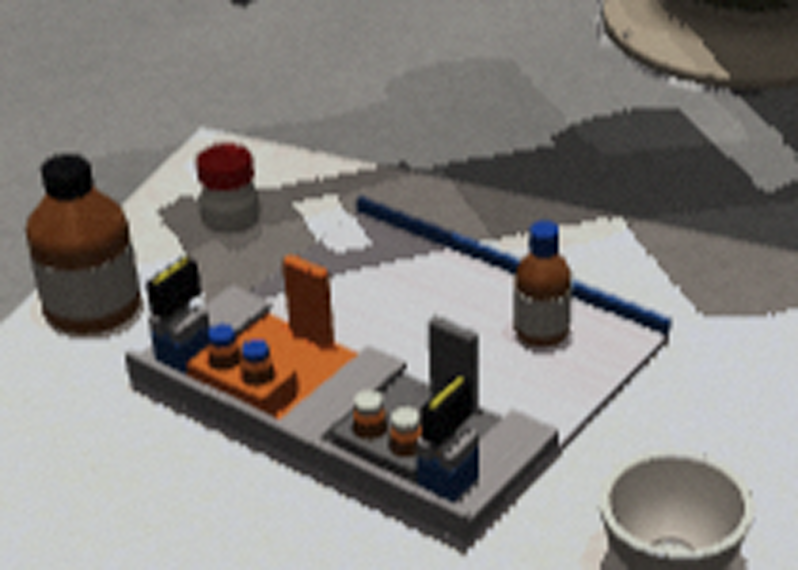

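The jar stands upright at crop (228,190). Next I'll move above the right bar.

```bash
python3 -m inch '40 -20 30 0 0; 40 -50 60 0 0; 40 -85 90 0 0; 40 -120 96 0 0; 40 -148 96 0 0; 40 -148 96 20 0; 40 -148 96 45 0; 40 -148 96 45 0; 40 -148 96 45 0'
python3 - <<'E'
from h import *
st();go(78,-94.5,60)
d=env.get_image('scene'); crop(d,200,110,340,215,5.5,'s5.png')
d=env.get_image('top'); crop(d,355,145,495,250,5.5,'t5.png')
E
```

```text
time_s: 8.35
position: [0.575, -0.1936, 0.121]
tool_rot: [[-0.972, 0.234, 0.0], [0.234, 0.972, 0.0], [-0.0, 0.0, -1.0]]
ft_force: [1.2, 0.1, -0.6]
grip_width: 0.0402
t 8.35 dock mm [ 79.  -94.5] z 121.0 F [1.14 0.33] -0.6 w 40.2 q [ -30.   33.   75.    0.   73. -106.]
shift [ 1.  0. 61.] turn 0.02
```

View pics/s5.png

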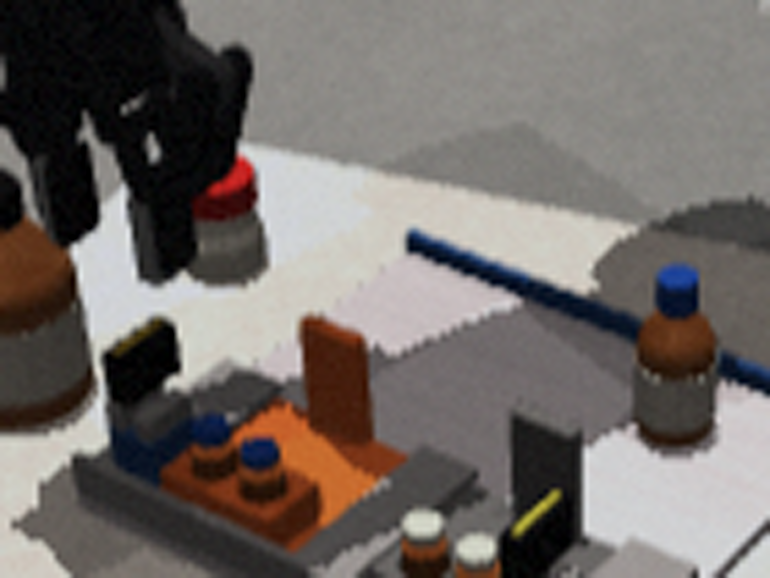

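View pics/t5.png

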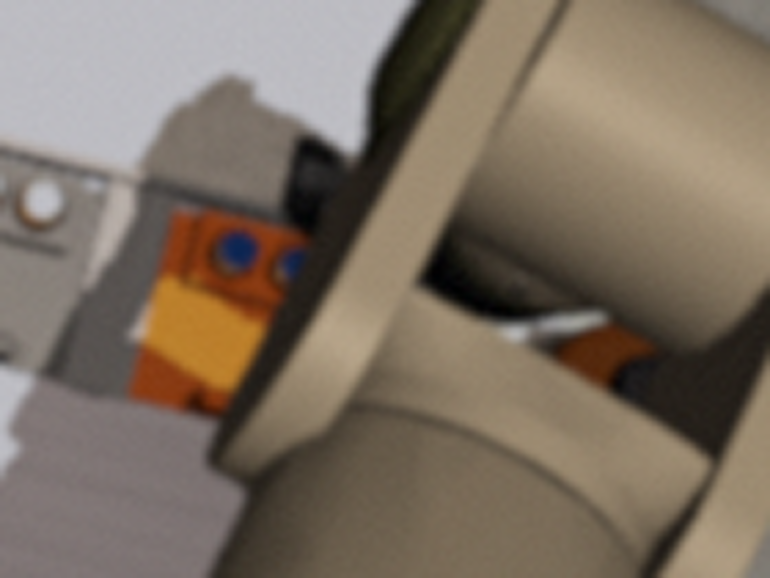

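The fingertips (crop (70,240) and (165,280)) bracket the bar at (142,350). I'll descend and grip across its 11 mm width.

```bash
python3 -m inch '40 1 0 20 0; 40 1 0 40 0; 40 1 0 55 0; 40 1 0 60 0; 40 1 0 60 0; 40 1 0 60 0' 60
python3 - <<'E'
from h import *
st();go(78,-94.5,61)
d=env.get_image('scene'); crop(d,200,110,340,215,5.5,'s6.png')
E
```

```text
time_s: 9.2
position: [0.5742, -0.1934, 0.0615]
tool_rot: [[-0.972, 0.234, 0.001], [0.234, 0.972, -0.001], [-0.001, -0.0, -1.0]]
ft_force: [0.1, 0.6, -0.1]
grip_width: 0.0399
t 9.2 dock mm [ 78.2 -94.6] z 61.5 F [0.  0.6] -0.07 w 39.9 q [ -30.   37.   79.    0.   65. -106.]
shift [0.2 0.1 0.5] turn 0.03
```

View pics/s6.png

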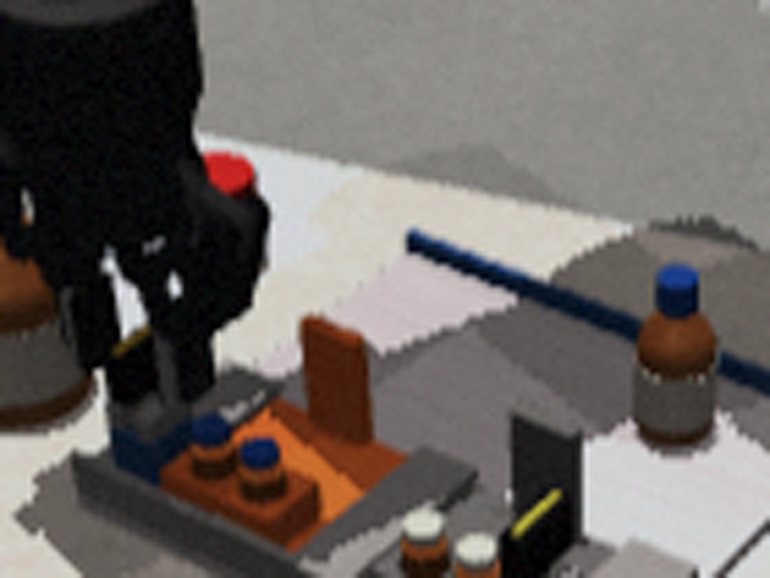

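The bar (crop (130,365)) sits between the fingers, so I'll close on it.

```bash
python3 -m inch '15 0 0 0 0; 5 0 0 0 0; 5 0 0 0 0; 5 0 0 0 0; 5 0 0 -3 0; 5 0 0 -6 0; 5 0 0 -9 0; 5 0 0 -12 0; 5 0 0 -12.5 0; 5 0 0 -12.5 0' 70
python3 - <<'E'
from h import *
st()
d=env.get_image('scene'); crop(d,200,110,340,215,5.5,'s7.png')
E
```

```text
time_s: 10.5
position: [0.5739, -0.1931, 0.0725]
tool_rot: [[-0.972, 0.234, -0.0], [0.234, 0.972, 0.001], [0.001, 0.001, -1.0]]
ft_force: [5.8, 0.5, -13.7]
grip_width: 0.0095
t 10.5 dock mm [ 77.8 -94.3] z 72.5 F [5.54 1.87] -13.73 w 9.5 q [ -30.   36.   78.    0.   66. -106.]
```

View pics/s7.png

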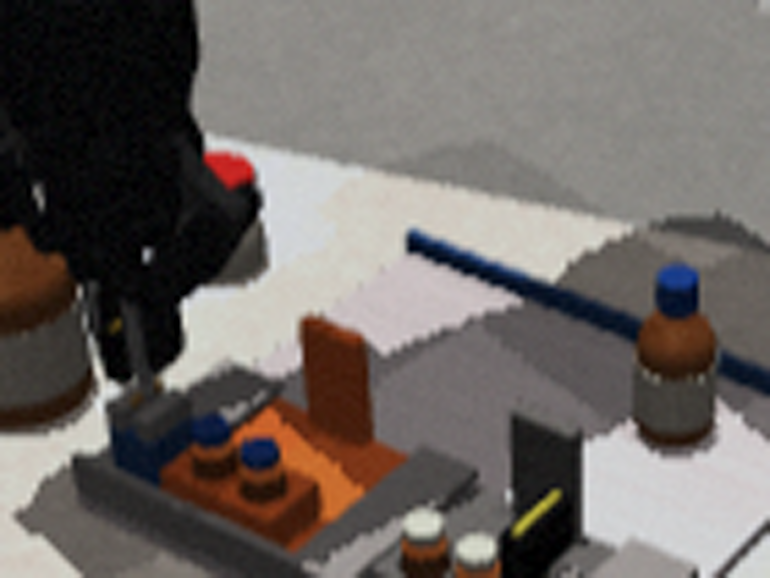

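The plunger has lifted, with the bar now clear of the collar, and the 13.7 N pull corresponds to 11–12 mm of travel. I'll twist it +90°.

```bash
python3 -m inch '5 0 0 -0.5 10; 5 0 0 -0.5 20; 5 0 0 -0.5 30; 5 0 0 -0.5 40; 5 0 0 -0.5 50; 5 0 0 -0.5 60; 5 0 0 -0.5 70; 5 0 0 -0.5 80; 5 0 0 -0.5 89; 5 0 0 -0.5 89'
python3 - <<'E'
from h import *
st()
print(env.observe()['wrist_torque'])
d=env.get_image('scene'); crop(d,200,110,340,215,5.5,'s8.png')
E
```

```text
time_s: 11.8
position: [0.5732, -0.1935, 0.0729]
tool_rot: [[0.216, 0.976, -0.002], [0.976, -0.216, 0.0], [-0.0, -0.002, -1.0]]
ft_force: [3.0, -3.0, -13.5]
grip_width: 0.0096
t 11.8 dock mm [ 77.2 -94.8] z 72.9 F [ 3.63 -2.22] -13.46 w 9.6 q [-30.  36.  78.  -0.  66. -17.]
[-0.51624985 -0.35837428 -0.04316404]
```

View pics/s8.png

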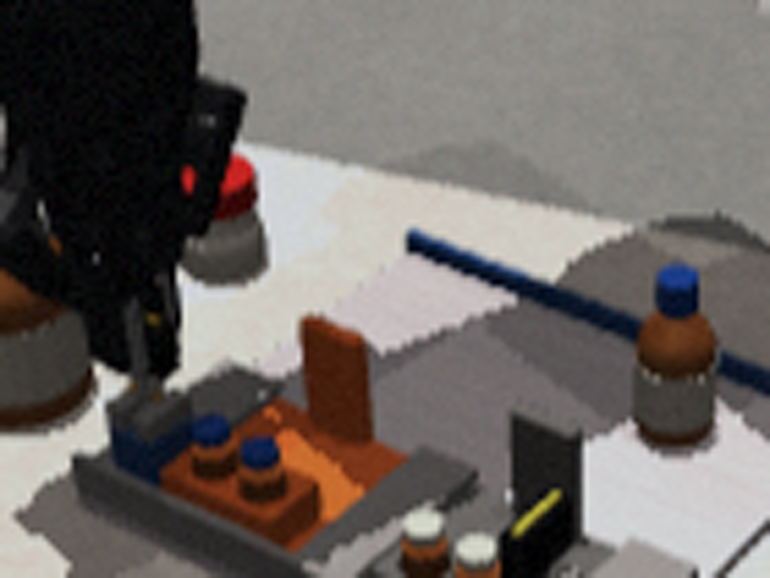

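```bash
python3 -m inch '5 0 0 1 0; 5 0 0 2 0; 5 0 0 2.5 0; 5 0 0 2.5 0'; python3 -c "
from h import *
st()"
```

```text
time_s: 12.35
position: [0.5733, -0.1934, 0.0712]
tool_rot: [[0.217, 0.976, -0.001], [0.976, -0.217, -0.0], [-0.0, -0.001, -1.0]]
ft_force: [-2.5, -5.3, -12.1]
grip_width: 0.0095
t 12.35 dock mm [ 77.3 -94.8] z 71.2 F [-1.19 -5.79] -12.12 w 9.5 q [-30.  36.  78.  -0.  66. -17.]
```

```bash
python3 -m inch '5 0 0 0.5 0; 5 0 0 1 0; 5 0 0 1.5 0; 5 0 0 1.5 0'; python3 -c "
from h import *
st()"
```

```text
time_s: 12.85
position: [0.5734, -0.1935, 0.0707]
tool_rot: [[0.217, 0.976, -0.001], [0.976, -0.217, -0.001], [-0.001, -0.001, -1.0]]
ft_force: [-5.1, -3.8, -4.5]
grip_width: 0.0098
t 12.85 dock mm [ 77.4 -94.8] z 70.7 F [-4.07 -4.92] -4.51 w 9.8 q [-30.  36.  78.  -0.  66. -17.]
```

The pull has dropped from 12 to 4.5 N, so the cross pin is resting on the collar. I'll let go.

```bash
python3 -m inch '14 0 0 0.3 0; 25 0 0 0.3 0; 34 0 0 0.3 0; 34 0 0 0.3 0; 34 0 0 -20 0; 34 0 0 -50 0; 34 0 0 -75 0; 34 0 0 -75 0'
python3 - <<'E'
from h import *
st()
d=env.get_image('scene'); crop(d,200,110,340,215,5.5,'s9.png')
go(35,-52.5,110)
E
```

```text
time_s: 13.85
position: [0.5746, -0.1936, 0.1465]
tool_rot: [[0.217, 0.976, 0.004], [0.976, -0.217, -0.002], [-0.001, 0.004, -1.0]]
ft_force: [0.1, -0.4, 0.8]
grip_width: 0.0342
t 13.85 dock mm [ 78.6 -94.6] z 146.5 F [ 0.19 -0.39] 0.82 w 34.2 q [-30.  31.  73.   0.  76. -17.]
shift [ 42.7 -42.2  34.9] turn -88.97
```

View pics/s9.png

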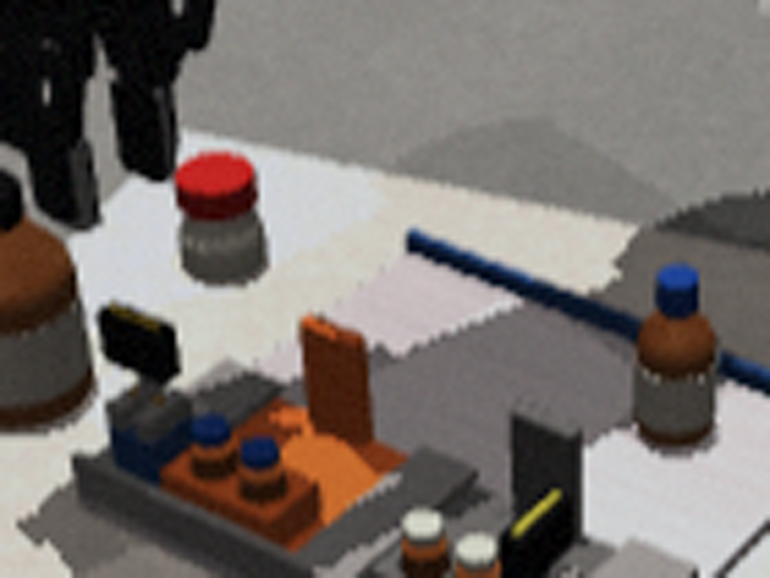

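The plunger stands up with the bar twisted (yellow line at crop (135,320), now across the dock) and the fingers off it. Next I'll shut the jaws, turn back and go above the gap behind the orange tab.

```bash
python3 -m inch '0 10 -10 0 -10; 0 20 -20 0 -20; 0 30 -30 0 -30; 0 43 -42 0 -40; 0 43 -42 0 -50; 0 43 -42 0 -60; 0 43 -42 0 -70; 0 43 -42 0 -80; 0 43 -42 0 -89; 0 43 -42 20 -89' 40; python3 -m inch '0 0 0 0 0;0 0 0 0 0'
python3 - <<'E'
from h import *
st()
d=env.get_image('scene'); crop(d,200,110,340,215,5.5,'s10.png')
go(35,-52.5,32)
E
```

```text
time_s: 15.15
position: [0.5424, -0.1422, 0.1242]
tool_rot: [[-0.973, 0.233, 0.001], [0.233, 0.973, -0.0], [-0.001, -0.0, -1.0]]
ft_force: [-0.3, -0.4, 0.4]
grip_width: -0.0001
time_s: 15.4
position: [0.5422, -0.1422, 0.1247]
tool_rot: [[-0.972, 0.235, -0.001], [0.235, 0.972, 0.0], [0.001, 0.0, -1.0]]
ft_force: [0.1, -0.6, -0.2]
grip_width: 0.0001
t 15.4 dock mm [ 35.  -52.2] z 124.7 F [ 0.24 -0.51] -0.17 w 0.1 q [ -27.   28.   82.   -0.   69. -103.]
shift [ 0.2 -0.3 93. ] turn 0.02
```

View pics/s10.png

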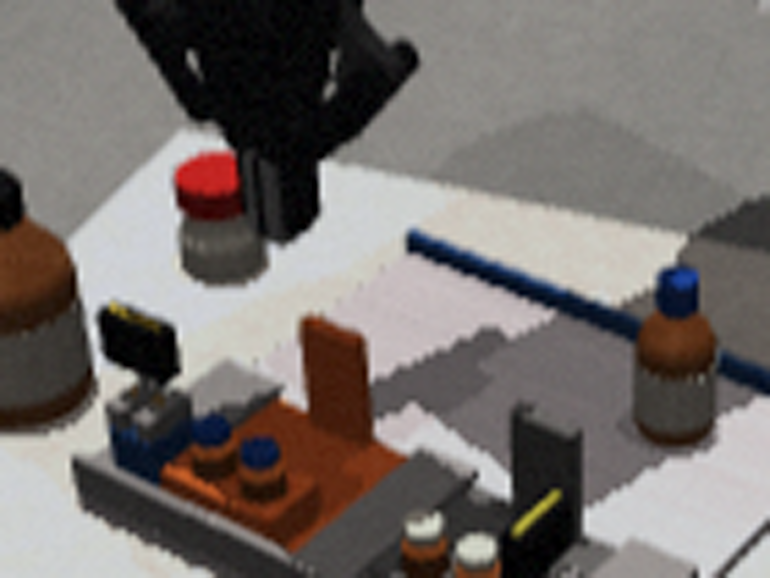

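The shut fingers at crop (285,205) are above the gap behind the tab (340,370), so I'll descend.

```bash
python3 -m inch '0 0 0 25 0; 0 0 0 50 0; 0 0 0 70 0; 0 0 0 82 0; 0 0 0 92 0; 0 0 0 92 0; 0 0 0 92 0'
python3 - <<'E'
from h import *
st()
d=env.get_image('scene'); crop(d,200,110,340,215,5.5,'s11.png')
E
```

```text
time_s: 16.32
position: [0.5426, -0.1423, 0.0334]
tool_rot: [[-0.972, 0.234, 0.001], [0.234, 0.972, -0.001], [-0.001, -0.0, -1.0]]
ft_force: [-0.6, -0.1, 0.2]
grip_width: 0.0002
t 16.32 dock mm [ 35.4 -52.3] z 33.4 F [-0.58 -0.27] 0.19 w 0.2 q [ -27.   35.   88.   -0.   57. -103.]
```

View pics/s11.png

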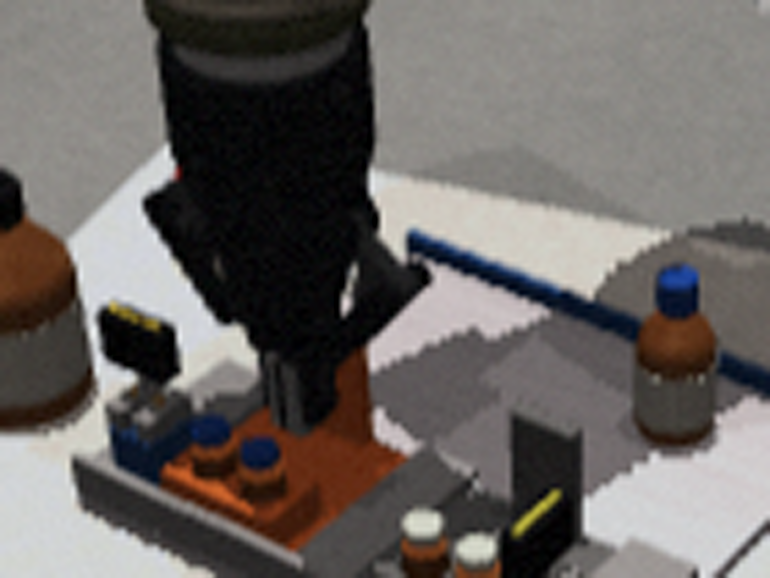

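The fingers are in the gap behind the tab with no contact force. I'll drag slowly forwards.

```bash
python3 -m inch '0 3 0 0 0; 0 6 0 0 0; 0 10 0 0 0; 0 14 0 0 0; 0 19 0 0 0; 0 25 0 0 0; 0 31 0 0 0; 0 37 0 0 0; 0 42 0 0 0; 0 45 0 0 0'
python3 - <<'E'
from h import *
st()
d=env.get_image('scene'); crop(d,200,110,340,215,5.5,'s12.png')
E
```

```text
time_s: 17.62
position: [0.4984, -0.1316, 0.033]
tool_rot: [[-0.972, 0.234, 0.0], [0.234, 0.972, -0.0], [-0.0, -0.0, -1.0]]
ft_force: [3.9, -1.8, 3.1]
grip_width: 0.0001
t 17.62 dock mm [-10.1 -52.3] z 33.0 F [ 4.16 -0.8 ] 3.08 w 0.1 q [ -28.   32.   95.    0.   53. -104.]
```

View pics/s12.png

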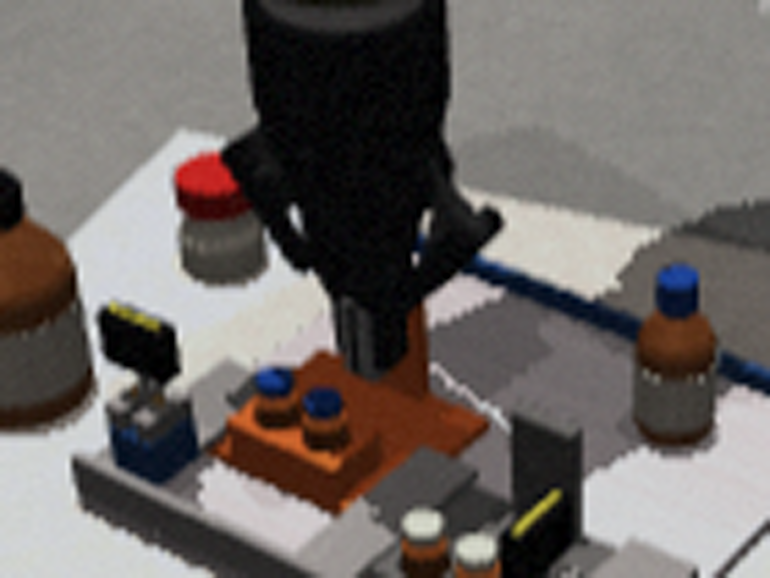

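The carrier is sliding with both vials upright. To pull from lower down before it leaves the rails, I'll back off a little, drop the tips, and continue.

```bash
python3 -m inch '0 -3 0 0 0; 0 -3 6 0 0; 0 -3 12 0 0; 0 -3 12 0 0; 0 0 12 0 0; 0 4 12 0 0; 0 8 12 0 0; 0 12 12 0 0; 0 16 12 0 0; 0 20 12 0 0'; python3 -c "
from h import *
st()"
```

```text
time_s: 18.92
position: [0.4816, -0.1152, 0.0329]
tool_rot: [[-0.972, 0.234, 0.0], [0.234, 0.972, -0.0], [-0.0, -0.0, -1.0]]
ft_force: [1.2, -0.7, -0.9]
grip_width: 0.0
t 18.93 dock mm [-30.2 -40.3] z 32.9 F [ 1.31 -0.4 ] -0.93 w 0.0 q [ -27.   31.   98.   -0.   51. -104.]
```

```bash
python3 -m inch '0 4 0 0 0; 0 8 0 0 0; 0 12 0 0 0; 0 16 0 0 0; 0 20 0 0 0; 0 24 0 0 0; 0 28 0 0 0; 0 32 0 0 0; 0 35 0 0 0; 0 36 0 0 0'
python3 - <<'E'
from h import *
st()
d=env.get_image('scene'); crop(d,200,110,340,215,5.5,'s13.png')
E
```

```text
time_s: 20.18
position: [0.4467, -0.1068, 0.0329]
tool_rot: [[-0.972, 0.234, -0.0], [0.234, 0.972, -0.0], [0.0, -0.0, -1.0]]
ft_force: [1.4, -0.2, -0.7]
grip_width: -0.0005
t 20.18 dock mm [-66.1 -40.3] z 32.9 F [1.42 0.18] -0.66 w -0.5 q [ -28.   28.  104.   -0.   48. -105.]
```

View pics/s13.png

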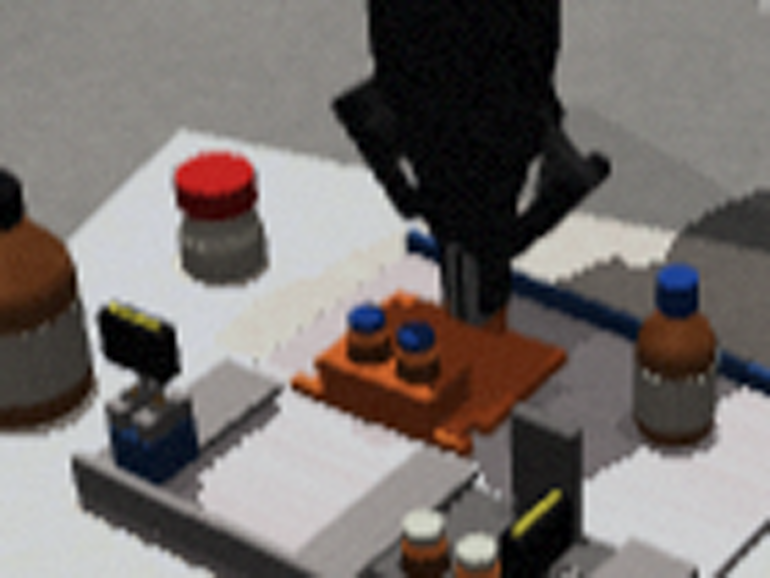

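My last call put the 12 mm in the y column instead of z, so the fingers shifted sideways behind the tab rather than down. It did no harm: the drag went through and the carrier is out on the tray, with both vials upright at crop (368,335) and (417,350). I'll back off the tab, rise and check.

```bash
python3 -m inch '0 -4 0 0 0; 0 -8 0 0 0; 0 -8 0 0 0; 0 -8 0 -30 0; 0 -8 0 -70 0; 0 -8 0 -120 0; 0 20 0 -150 0; 0 70 0 -150 0; 0 110 0 -150 0; 0 110 0 -150 0'
python3 - <<'E'
from h import *
st()
d=env.get_image('scene'); crop(d,180,100,390,250,3.8,'s14.png'); np.savez('pics/s14.npz',**d)
d=env.get_image('top'); crop(d,295,155,495,295,4,'t14.png'); np.savez('pics/t14.npz',**d)
E
```

```text
time_s: 21.48
position: [0.338, -0.0801, 0.183]
tool_rot: [[-0.972, 0.235, -0.0], [0.235, 0.972, 0.0], [0.0, 0.0, -1.0]]
ft_force: [0.7, -1.1, 0.2]
grip_width: -0.0002
t 21.48 dock mm [-178.1  -39.9] z 183.0 F [ 0.96 -0.87] 0.19 w -0.2 q [ -33.    4.  108.   -0.   68. -110.]
```

View pics/s14.png

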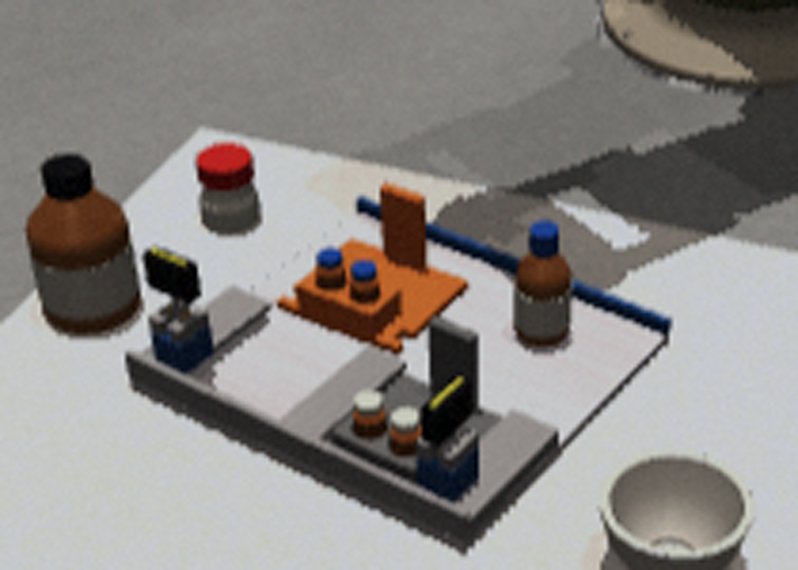

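View pics/t14.png

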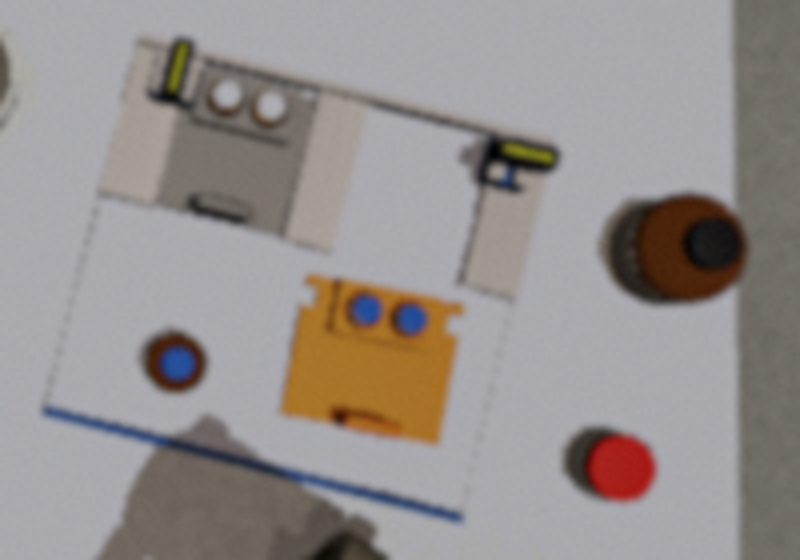

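Run:
```python
from h import *
d=load('pics/t14.npz');k=np.load('dock.npz');o,R=k['o'],k['R']
P=lambda U,V:(295+(U+.5)/4-.5,155+(V+.5)/4-.5)
D=lambda c,z:(1000*R.T@(atz(d,*c,z)[:2]-o)).round(1)
cs=[D(P(*c),.014) for c in [(309,277),(464,307),(439,443),(282,412)]]
print('corners',cs,'centre',np.mean(cs,0))
for n,c,z in [('jar',(620,467),.05),('vialL',(366,311),.052),('vialR',(410,318),.052),('amber',(178,363),.078),('reag',(713,243),.105)]: print(n,D(P(*c),z))
hsv=cv2.cvtColor(d['color'],cv2.COLOR_BGR2HSV)
n,l,s,ce=cv2.connectedComponentsWithStats(cv2.inRange(hsv,(25,120,60),(35,255,255)))
for i in range(1,n):
    if s[i,4]>8: print('yellow',D(ce[i],.084),s[i])
# mean image change at bystanders
a=load('pics/top0.npz')['color'].astype(int)
for nm,(x0,y0,x1,y1) in dict(mortar=(262,152,302,194),reag=(440,198,485,235)).items(): print(nm,abs(a-d['color'])[y0:y1,x0:x1].mean())
# height of base by range
f,cx,cy,Rc,t=cam(d)
for nm,(U,V) in dict(c1=(300,400),c2=(430,430),c3=(455,320),c4=(322,300),barR=(530,155)).items():
    u,v=P(U,V); z=float(d['range_z'][int(round(v)),int(round(u))]); X=Rc.T@(np.array([(u-cx)/f*z,(v-cy)/f*z,z])-t); print(nm,X[2].round(4))
```

```text
corners [array([-8.5, -5.9]), array([ -3.4, -94.2]), array([-80.4, -98.2]), array([-85.4,  -9.2])] centre [-44.425 -51.875]
jar [ -68.7 -189.2]
vialL [-21.1 -36.7]
vialR [-18.9 -60.7]
amber [-73.4  55.8]
reag [  54.1 -194.9]
yellow [77.9 94.6] [337 166   5  12  37]
yellow [ 79.4 -96.4] [421 191  13   5  39]
mortar 3.8494047619047618
reag 3.088088088088088
c1 0.0126
c2 0.0116
c3 0.0088
c4 0.0128
barR 0.0944
```

Every check I made agrees with the goal. The carrier is at dock (-44, -52) mm, flat, with both vials standing. The bar top is about 9–10 mm up and twisted, and the jar is at (-69, -189) mm. I'm handing in.

```bash
python3 -c "
from rig import env
print(env.close_job())"
```

```text
the job is handed in; nothing more can be done
None
```

The job is handed in after about 21.5 s of the 58 s, and my last checks found every end condition I could see met. The hand-in gives no verdict.

**What I did:** I moved the white jar to the bench right of the dock. I pulled the right plunger up and twisted it a quarter turn so it latched. Then I dragged the orange carrier out of its rails with the shut fingers hooked behind its tab.

**Last checks, from the camera images (dock frame, mm):**

| Item | Measured | Required |
|---|---|---|
| Orange carrier | about (-44, -52), flat, turned about 3°, both vials standing | x between -82 and -33 |
| Right plunger | bar turned about 90°, top at about 94 above the bench (84 at rest) | over 7 mm up, over 0.9 rad |
| Jar | upright at (-69, -189) | beyond ±138 in y |
| Grey carrier and left plunger | look unmoved; the left bar measures in its starting place | docked, plunger down |
| Amber bottle, reagent bottle, mortar | look unmoved in the top view | within 20 mm of start |

The gripper ended well above and in front of the dock, touching nothing.

**What went wrong or disagreed:**
- **Mistyped rows:** partway through the drag I put a 12 mm shift meant for z in the y column, so the fingers moved sideways behind the tab instead of down. The pull then came slightly off-centre, which probably caused the 3° turn.
- **Height reading:** range readings on the carrier's base came out at 9–13 mm, against 14 mm expected. The low ones are near its edges and within the cameras' error.

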